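Lock the bench polisher on for hands-free work

TASK

Set the polisher in the bench stand running hands-free: squeeze its red trigger all the way in, press the orange lock-on button beside it fully in while the trigger is held, then ease the trigger off so that the lock keeps it on, and take the hand away. Do not disturb the small things standing round the stand.

Things in the scene. Friction and masses are not known exactly. Their poses are not given: they have to be found in the camera images.
- stand: Fixed bench stand that carries the polisher: base plate 200 x 160 mm on a black bench mat (x -105..105, y -183..183 from this origin, 4 mm thick, fixed, moves with the stand), posts, plywood board 195 x 160 mm (x -100..95, y -80..80 in the board's frame). Origin under the base plate's centre.
- board: Plywood board of the stand, sloping 35 deg, rising away from the robot. Origin on its upper face; x up the slope, y level (robot's left at yaw 0), z square off the board (35 deg from vertical, leaning to the robot). On it lies a blue pistol-grip polisher on its side, barrel along y. Positions below are in the board's frame, mm, for the polisher at its mean place (see work_mid).
- work_mid (a point): Point of the board's frame, x 0, y -2, z 46: where the middle between trigger face and grip back is on average. The polisher is clamped immovably, but anywhere within 10 mm either way of its mean place along y (x, z exact): not measured, find it by touch or sight. Grip x -65..45, y -12..22 (back face, flat for x -40..25, z 20..55), z 8..62; free behind it down to the board.
- strap_mid (a point): Top of the two aluminium straps (fixed to the board) that clamp the polisher's barrel: x 54, y -7, z 61. Barrel of radius 24 on the line x 54, z 36, from y 66 to -52, then collet and white bob to y -122. At the other end of the grip is the black battery: x -96..-58, y -25..35, z up to 66.
- shield_edge (a point): Middle of the upper edge of the clear dust shield, at x 64, z 142. The shield spans the board's width (y -80..80) at x 88 from z 0 to 92, then bends over to this edge. A hand coming straight down onto the trigger meets it: the hand must lean about as the board does.
- trigger (a joint): Red trigger on the grip's -y side, slides along +y: 0 out, 0.012 m in (stop). At rest its face (18 in x by 24 mm in z) is at y -26, z 34..58; grip back to trigger is 48 mm at rest, 36 squeezed. Spring 2.4 N at rest, 4.8 N in. Left to itself it returns to 0; held by the lock it stays at about 0.0065 m.
- lock (a joint): Orange lock-on button, slides along -z: 0 out, 0.008 m in (stop); spring 1.5 to 3.5 N. Top 26 (x) by 22 mm (y), centre x 0, y -26, z 30: right under the tip of a finger squeezing the trigger; housing y -42..-12, z to 20. Enters beyond 1 mm only with trigger past 0.0095 m. Once in, easing the trigger hooks it at about 0.0075; squeezing anew unpressed frees it.
- glue: Small white glue bottle with a red cap, 29 mm wide, 88 mm high, loose; leave alone. Origin under its centre.
- tape: Roll of tan tape lying flat, 62 mm across, 18 mm high, loose; leave alone. Origin under its centre.
- ramekin: Small white cup, 49 mm across, 27 mm high, loose; leave alone. Origin under its centre.

How it is judged:
On the way, in this order (a step that is already met when the one before it is completed fails the run):
1. the trigger is squeezed all the way in (value of joint trigger above 0.009 m).
2. the lock-on button is pressed in (value of joint lock above 0.006 m).
At the end, for the whole second after the job is handed in: The trigger is held on by the lock alone, 5 to 8.5 mm in, with the lock-on button more than 6 mm in; the robot touches nothing (value of joint trigger between 0.005 and 0.0085 m and value of joint lock above 0.006 m).
It fails at once if the glue bottle, tape roll or cup is shifted by more than 20 mm (distance of any of glue, tape, ramekin from where it was at the start of the episode above 0.02 m).
It also fails if it takes over 37 s, if anything falls off the work surface, if the arm or the gripper's body presses on something with over 40 N, if the wrist force passes 120 N, or if a joint passes its speed limit or range.

ROBOT

A 7-joint arm with a two-finger parallel gripper is mounted at the origin on a cart in front of the work surface, level with it; the furniture and walls round the work are solid. World frame = base frame: x ahead of the robot, y to its left, z up, the work surface at z = 0. Lengths are in m, angles in rad, forces in N, time in s.
With the tool pointing down it reaches from about 0.425 to 0.925 m from the base axis. Payload 6.8 kg.
Tool frame: the origin (TCP) lies on the centre line of the jaws, within the pads' length; the fingertips stand ahead of it and the grasp point (between the pads) lies 11 mm behind it (r.tcp_to_tips is the z of the fingertips in the tool frame, in m); z points along the fingers, y is the line along which they close (so a half turn about z gives the same grasp; the last joint's range is limited). The gripper opens to 85 mm and grips with 20 to 120 N. Pads are 22 mm wide; open, the fingers measure 114 mm over their backs; the gripper's body (76 mm by 85 mm) begins 54 mm behind the grasp point. The pads swing forward as they close: fully open they stand 13 mm farther back than shut.
Start: joints at [1.217, 0.477, 0.022, 1.555, -0.011, 1.109, -0.083], TCP at [0.164, -0.655, 0.239] pointing down, gripper open.
Joint ranges: [-2.96, 2.96], [-0.34, 2.1], [-1.41, 1.46], [0.24, 2.44], [-1.37, 4.51], [0.17, 1.92], [-2.96, 2.96]. Speed limits (rad/s): [2.39, 2.39, 3.14, 3.14, 3.14, 3.14, 3.14].

INTERFACE

Orientations are given as a rotation vector (axis times angle).
In Python, from bench import r, optics gives the robot as it stands.
- The arm moves only by the shell command python3 -m creep 'ROWS' [FORCE]. ROWS is a JSON object whose one key "rows" holds a list of rows, each a list of 7 numbers: the shift along the tool's x, y, z in units of 25 mm (1.0 is 25 mm), then the turn, a rotation vector about the tool's x, y, z in units of 8 degrees (1.0 is 8 degrees), then the finger opening in mm, from 0 to 85.4. A call has 1 to 10 rows; each row is the pose to reach, as a shift and turn from the pose commanded when the call began, along the tool's axes at that moment; what a row does not reach only later rows make up. A row lasts 1/8 s, in which the tool goes at most 62.5 mm and 10.7 degrees, less where a joint would pass 70% of its speed; a pose out of reach is approached as far as the arm can. A call with a gripper value outside its range is refused whole. The fingers move at their own pace and stop on an object; FORCE is the grip in N (left out, the last holds). Time passes only in rows, so rows that repeat a pose let the fingers close. It gives the time, the measured TCP pose, the force, the opening and the grip force at its end, in the units of the state.
- r.get_obs(): the state, without advancing time (a new reading comes with each control period).
- optics.grab_frame(name): name is "side" or "top" or "wrist"; returns a dict with "color" (420x560x3 uint8, blue, green, red), "K" (3x3 intrinsics, pixels), "dist_coeffs" ([k1, k2, p1, p2, k3] as OpenCV has them; the pictures are not rectified), "R" (3x3) and "t" (3): a world point X has camera coordinates R X + t. Camera axes: x right, y down, z forward; pixel columns grow to the right and rows downward; lengths in m; the calibration is good to about 2 mm. A picture is of the moment at which its call begins. There is no depth.
- r.hand_in(): hands the job in; it is judged then, once.
The state is a dict: "clock": time; "joints": joint angles; "qvel": joint speeds; "tau": joint torques, N m; "tcp_pos": TCP position; "orientation": TCP orientation; "contact_force": force on the tool from outside, world axes, zero at the start; "moment": the same for the moment, N m; "grip_width": finger opening in m; "gripper_force": force on a finger pad.
Only numpy, scipy, OpenCV 4.12 (cv2) and the standard library are available. Lean on these libraries where they do the work, as an engineer would, in place of code of your own. Each camera call takes 0.05 s, during which the arm holds its last target. There are 200 camera calls.

## Working session

There is one attempt and no reset: what is moved stays moved. The work goes in short steps, Python scripts to look and compute and a shell command to move; the robot and the scene stay as the last step left them, time stands still between calls to the robot, and variables do not carry over. Pictures are saved under pics/ and viewed, at most 10 in all, crops included, and the job is handed in when it is done.

```bash
ls; mkdir -p pics; python3 - <<'E'
from bench import r, optics
import cv2,numpy as np
o=r.get_obs();print(o['clock'],o['tcp_pos'],o['orientation'],r.tcp_to_tips)
for n in ['side','top']:
    f=optics.grab_frame(n);cv2.imwrite(f'pics/{n}0.png',f['color']);print(n,f['K'].tolist(),f['dist_coeffs'],(-f['R'].T@f['t']),f['R'].tolist())
    np.savez(f'pics/{n}0.npz',**f)
E
```

```text
pics
0.0 [ 0.16408054 -0.65415039  0.23833493] [-3.11609159e+00 -3.85016758e-01  5.71239710e-04] 0.008
side [[398.80797029236817, 0.0, 277.6526514730285], [0.0, 398.80797029236817, 211.41408703361236], [0.0, 0.0, 1.0]] [0.01662955 0.         0.         0.         0.        ] [0.40970141 0.67596338 0.57515042] [[-0.9816977155250557, -0.18933009749495672, -0.02058420548471264], [-0.07542218466819946, 0.48575097229820446, -0.8708372333399766], [0.17487449611868133, -0.8533464168166988, -0.4911403093957348]]
top [[423.1122136203011, 0.0, 280.2377611458544], [0.0, 423.1122136203011, 207.06846286933282], [0.0, 0.0, 1.0]] [0.01256575 0.         0.         0.         0.        ] [ 0.39058846 -0.02628951  0.97939805] [[-0.13727470394886232, -0.9905295204631789, 0.0026314913524221072], [-0.9651454666631113, 0.13315823792219106, -0.22530670618759432], [0.22282253888554004, -0.03346868333894867, -0.9742843339601431]]
```

View pics/side0.png

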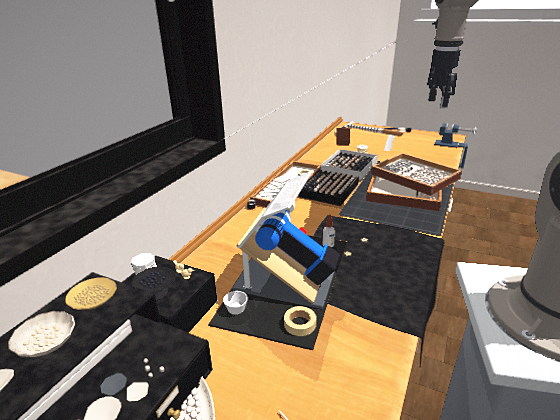

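View pics/top0.png

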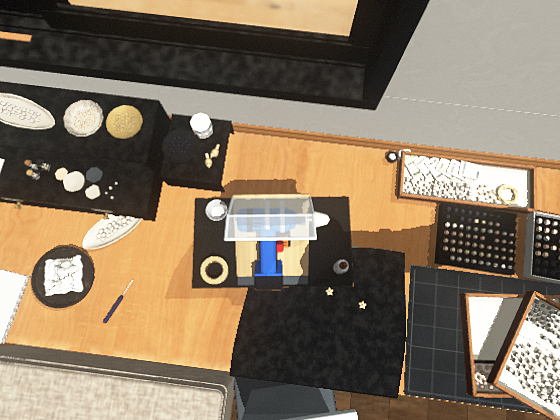

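Side view: stand at about (285,250), cup (235,300), tape (300,320), glue (328,232). Top view: mat about (194..352,197..288), trigger about (281,246). I'll enlarge both.

```bash
python3 - <<'E'
import cv2
a=cv2.imread('pics/top0.png')[185:297,185:359];cv2.imwrite('pics/topc.png',cv2.resize(a,None,fx=4.5,fy=4.5,interpolation=cv2.INTER_CUBIC))
a=cv2.imread('pics/side0.png')[175:350,205:345];cv2.imwrite('pics/sidec.png',cv2.resize(a,None,fx=3.4,fy=3.4,interpolation=cv2.INTER_CUBIC))
E
```

```text
(no output)
```

View pics/topc.png

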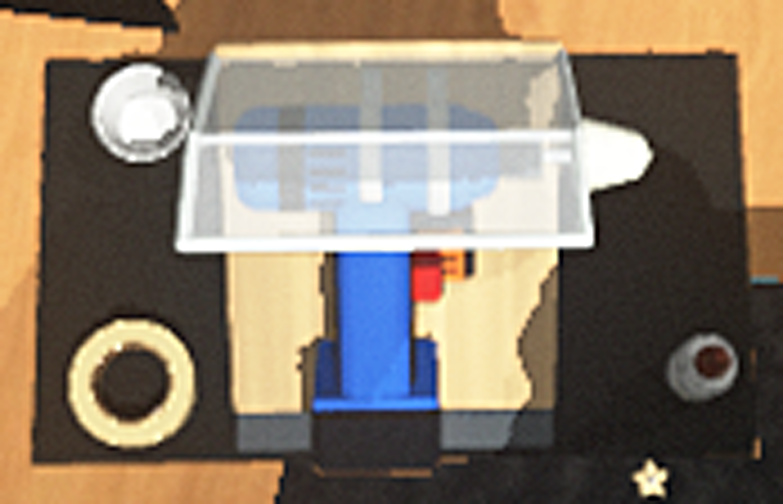

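View pics/sidec.png

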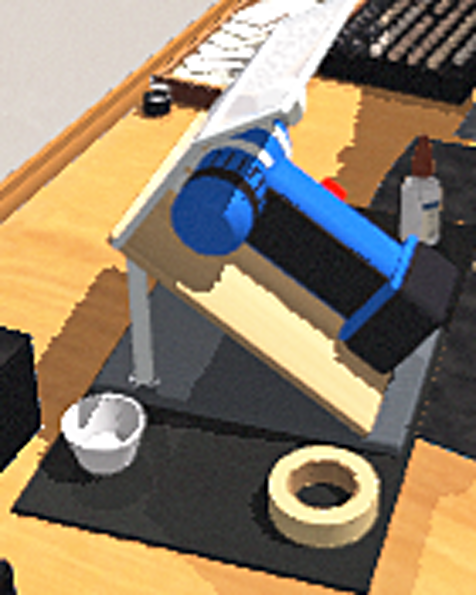

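Top crop: mat corners (33,460),(47,60),(738,53),(757,455); shield front edge ends (178,250),(593,246); board low corners (235,412),(557,412); trigger's outer face at column 441; grip columns 340..412. Side crop: mat corners (12,512),(368,592), board upper corner (110,238), cup, tape and glue are clear of the grip on the +y side and -y side.

```bash
cat > h.py <<'E'
import numpy as np,cv2
from scipy.spatial.transform import Rotation as R
from scipy.optimize import least_squares
C={n:dict(np.load(f'pics/{n}0.npz')) for n in('top','side')}
def proj(n,X):
    c=C[n];return cv2.projectPoints(np.array(X,float).reshape(-1,3),cv2.Rodrigues(c['R'])[0],c['t'],c['K'],c['dist_coeffs'])[0][:,0]
T=lambda p:np.array(p)/4.5+185
S=lambda p:np.array(p)/3.4+[205,175]
def board(p,X):  # p: x,y,yaw,bx,bz
    Rz=R.from_euler('z',p[2]);Rb=Rz*R.from_euler('y',-35,degrees=True)
    return np.array([p[0],p[1],0])+Rz.apply([p[3],0,p[4]])+Rb.apply(np.array(X)/1000)
def mat(p,X):return np.array([p[0],p[1],0])+R.from_euler('z',p[2]).apply(np.array(X)/1000)
E
cat > fit.py <<'E'
from h import *
M=[('top',(-105,183,4),T((33,460))),('top',(105,183,4),T((47,60))),('top',(105,-183,4),T((738,53))),('top',(-105,-183,4),T((757,455))),('side',(105,183,4),S((12,512))),('side',(-105,183,4),S((368,592)))]
B=[('top',(64,80,142),T((178,250))),('top',(64,-80,142),T((593,246))),('top',(-100,80,0),T((235,412))),('top',(-100,-80,0),T((557,412))),('side',(95,80,0),S((118,240))),('side',(54,66,60),S((222,152)))][:5]
Q=[('top',(-20,-28,46),T((441,280))),('top',(-20,20,62),T((340,330))),('top',(-20,-14,62),T((412,330))),('top',(-75,33,66),T((313,412))),('top',(-75,-27,66),T((440,412)))]
def res(p):
    e=[proj(n,mat(p,X))[0]-u for n,X,u in M]+[proj(n,board(p,X))[0]-u for n,X,u in B]
    return np.array(e)
def res2(p):
    # Q col only; d = offset from mean in mm (mean: work_mid y=-2 -> table values already for mean)
    q=[(proj(n,board(p,np.array(X)+[0,p[5]+(2 if i else 2),0]))[0]-u)[0] for i,(n,X,u) in enumerate(Q)]
    return np.r_[res(p).ravel(),q]
s=least_squares(res2,[.42,0,0,0,.1,0],loss='soft_l1',x_scale=[.1,.1,.1,.1,.1,10])
p=s.x;print(p.round(4));print(res2(p)[:22].reshape(-1,2).round(2).tolist(),res2(p)[22:].round(2));np.save('p.npy',p)
for k in [(0,-2,46),(0,p[5]-26,46),(54,-7,61),(64,0,142)]:print(k,board(p,k).round(4))
E
python3 fit.py
```

```text
[ 5.3580e-01 -3.0500e-02 -1.2650e-01 -1.3000e-03  6.8700e-02  2.0245e+00]
[[-0.56, 0.83], [-0.46, -0.26], [-0.08, -0.28], [0.15, 0.1], [0.29, -3.67], [-0.08, -2.42], [1.67, -0.01], [-1.9, -0.08], [-0.08, 1.02], [-0.86, 0.22], [-1.0, -0.23]] [ 0.28 -0.52  0.03 -0.13  0.31]
(0, -2, 46) [ 0.5081 -0.029   0.1064]
(0, np.float64(-23.97545211888817), 46) [ 0.5053 -0.0508  0.1064]
(54, -7, 61) [ 0.5428 -0.0384  0.1497]
(64, 0, 142) [ 0.5057 -0.0267  0.2217]
```

```bash
cat >> h.py <<'E'
def tgt(p,X):
    Rb=R.from_euler('z',p[2])*R.from_euler('y',-35,degrees=True)
    m=Rb.as_matrix();return board(p,X),R.from_matrix(np.c_[m[:,0],-m[:,1],-m[:,2]])
def plan(p,X,via=None):
    from bench import r
    o=r.get_obs();R0=R.from_rotvec(o['orientation']);x,Rt=tgt(p,X)
    if via is not None:x=np.array(via)
    d=R0.inv().apply(x-o['tcp_pos'])/.025;w=(R0.inv()*Rt).as_rotvec(degrees=True)/8
    print('t',round(o['clock'],2),'goal',x.round(4),'shift',d.round(3),'turn',w.round(3),'width',round(o['grip_width']*1e3,1),'F',np.round(tgt(p,X)[1].inv().apply(o['contact_force']),1))
def where(p):
    from bench import r
    o=r.get_obs();x0,Rt=tgt(p,(0,0,0));q=Rt.inv().apply(o['tcp_pos']-x0)*1e3
    print('t',round(o['clock'],2),'board xyz',(q*[1,-1,-1]).round(1),'width',round(o['grip_width']*1e3,1),'grip',np.round(o['gripper_force'],1),'F tool',Rt.inv().apply(o['contact_force']).round(1))
E
python3 - <<'E'
from h import *;p=np.load('p.npy');plan(p,(0,4,130));plan(p,(0,4,130),(.36,-.25,.33))
# overlay
for n,s,o,f in(('side',3.4,(205,175),'sidec'),('top',4.5,(185,185),'topc')):
    im=cv2.imread(f'pics/{f}.png')
    def L(P,fn,c):
        q=((proj(n,[fn(p,x) for x in P])-o)*s).astype(int);cv2.polylines(im,[q],True,c,1)
    d=p[5]
    L([(-105,183,4),(105,183,4),(105,-183,4),(-105,-183,4)],mat,(0,255,255))
    L([(-100,80,0),(95,80,0),(95,-80,0),(-100,-80,0)],board,(0,255,0))
    L([(64,80,142),(64,-80,142),(88,-80,92),(88,80,92)],board,(255,0,255))
    L([(-9,-26+d,34),(9,-26+d,34),(9,-26+d,58),(-9,-26+d,58)],board,(255,255,0))
    L([(-96,35+d,66),(-58,35+d,66),(-58,-25+d,66),(-96,-25+d,66)],board,(0,128,255))
    L([(54,66+d,60),(54,66+d,12)],board,(255,0,0));L([(54,-52+d,60),(30,-52+d,36)],board,(255,0,0))
    cv2.imwrite(f'pics/{f}_o.png',im)
a=cv2.imread('pics/sidec_o.png');b=cv2.imread('pics/topc_o.png')
E
```

```text
t 0.1 goal [ 0.461  -0.0169  0.1752] shift [ 17.724 -21.829   2.562] turn [-0.826  4.327  2.579] width 85.3 F [-0.6 -0.6  0.3]
t 0.1 goal [ 0.36 -0.25  0.33] shift [ 11.535 -13.781  -3.642] turn [-0.826  4.327  2.579] width 85.3 F [-0.6 -0.6  0.3]
```

View pics/sidec_o.png

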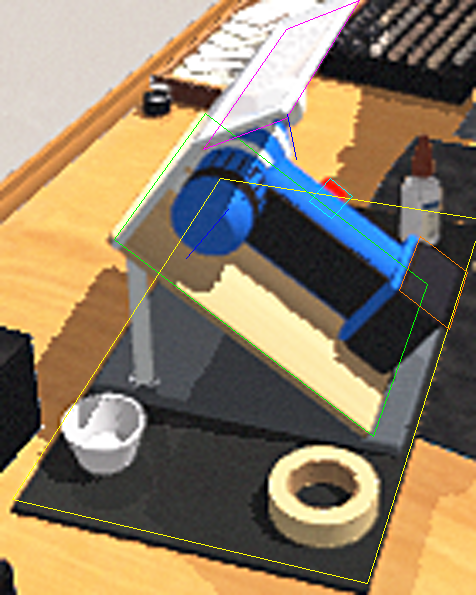

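Overlay fits the board, battery and shield within about 10 crop px; the barrel's end prediction (208,233) sits below the seen disc (213,212). I check the top overlay.

View pics/topc_o.png

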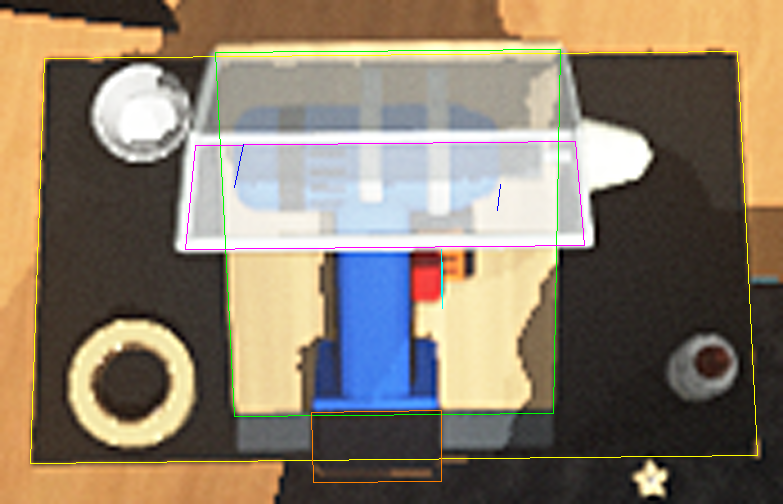

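```bash
python3 -m creep '{"rows":[[1.2,-1.4,-0.4,0,0,0,70],[2.4,-2.8,-0.8,0,0.5,0.3,70],[3.6,-4.2,-1.2,-0.2,1,0.6,70],[4.8,-5.6,-1.6,-0.3,1.5,0.9,70],[6,-7,-2,-0.4,2,1.2,70],[7.2,-8.4,-2.4,-0.5,2.5,1.5,70],[8.4,-9.8,-2.8,-0.6,3,1.8,70],[9.6,-11.2,-3.2,-0.7,3.5,2.1,70],[10.8,-12.8,-3.6,-0.8,4,2.4,70],[11.5,-13.8,-3.6,-0.826,4.327,2.579,70]]}' 20; python3 -c "
from h import *;p=np.load('p.npy');plan(p,(0,6,125))"
```

```text
clock: 1.35
tcp_pos: [0.3595, -0.248, 0.3295]
orientation: [2.952, -0.185, 0.935]
contact_force: [-0.0, -0.3, -0.0]
grip_width: 0.0698
gripper_force: 0.0
t 1.35 goal [ 0.4641 -0.0153  0.1711] shift [-1.197 -9.77   6.884] turn [ 0.009 -0.018  0.011] width 69.8 F [-0.   0.3  0.1]
```

The top overlay agrees within 2 px. I move above the trigger and use the wrist camera from two heights.

```bash
python3 -m creep '{"rows":[[-0.2,-1.8,0,0,0,0,70],[-0.5,-3.6,0,0,0,0,70],[-0.8,-5.4,0.3,0,0,0,70],[-1.2,-7.2,1,0,0,0,70],[-1.2,-9,2,0,0,0,70],[-1.2,-9.77,3,0,0,0,70],[-1.2,-9.77,3.4,0,0,0,70],[-1.2,-9.77,3.4,0,0,0,70]]}'; cat > w.py <<'E'
import sys;from h import *;from bench import r,optics
p=np.load('p.npy');f=optics.grab_frame('wrist');n=sys.argv[1];np.savez(f'pics/{n}0.npz',**f);cv2.imwrite(f'pics/{n}.png',f['color']);where(p)
C[n]=f
for k in [(0,-24,58),(0,-24,34),(0,-26,30),(54,-7,61),(-58,35,66)]:print(k,proj(n,board(p,k)).round(0))
E
python3 w.py w1
```

```text
clock: 2.35
tcp_pos: [0.426, -0.0118, 0.2496]
orientation: [2.956, -0.193, 0.909]
contact_force: [-0.6, 0.2, 0.1]
grip_width: 0.0699
gripper_force: 0.0
t 2.4 board xyz [ 14.1   4.6 211.7] width 69.8 grip 0.0 F tool [ 0.1  0.3 -0.1]
(0, -24, 58) [[310. 208.]]
(0, -24, 34) [[308. 200.]]
(0, -26, 30) [[309. 198.]]
(54, -7, 61) [[291. 145.]]
(-58, 35, 66) [[243. 272.]]
```

View pics/w1.png

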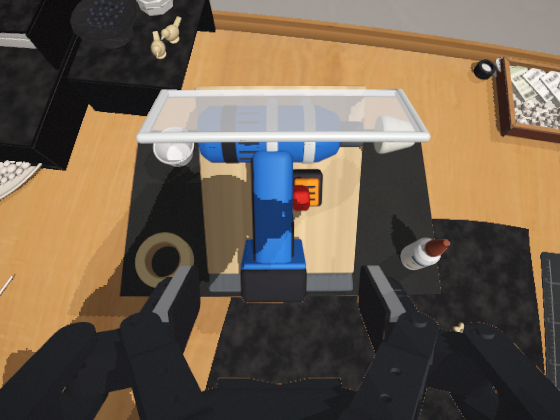

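```bash
python3 - <<'E'
from h import *;from bench import r
a=cv2.imread('pics/w1.png')[90:305,190:400];cv2.imwrite('pics/w1c.png',cv2.resize(a,None,fx=2.75,fy=2.75,interpolation=cv2.INTER_CUBIC))
p=np.load('p.npy');plan(p,(0,6,125));print(np.round(r.get_obs()['joints'],3))
E
```

```text
t 2.4 goal [ 0.4641 -0.0153  0.1711] shift [-0.517 -0.074  3.474] turn [ 0.041  0.094 -0.012] width 69.8 F [ 0.1  0.3 -0.1]
[ 1.12  -0.337 -1.104  2.435 -0.659  0.318 -1.179]
```

View pics/w1c.png

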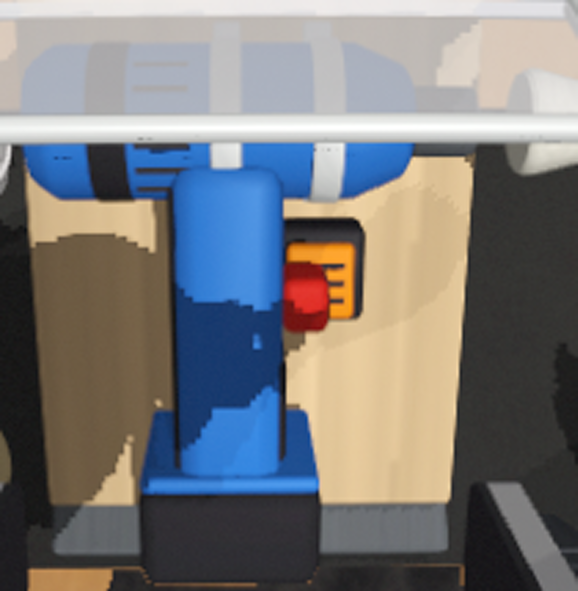

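Wrist crop: trigger top corners (328,263),(328,308); lock corners (355,243),(355,318); board's low corners (50,505),(450,505); shield edge ends in the full picture (140,138),(428,137). Joints 2 and 4 are at their stops up here, which will ease nearer the board. Refit.

```bash
sed -i 's/^C={.*/import os\nC={n:dict(np.load(f"\.\/pics\/{n}0.npz")) for n in("top","side","w1","w2") if os.path.exists(f"\.\/pics\/{n}0.npz")}/' h.py
cat > fit2.py <<'E'
from fit import *
W=lambda p:np.array(p)/2.75+[190,90]
B2=[('w1',(-100,80,0),W((50,505))),('w1',(-100,-80,0),W((450,505))),('w1',(64,82,142),(140,138)),('w1',(64,-82,142),(428,137))]
Q2=[('w1',(9,-26,58),W((328,263))),('w1',(-9,-26,58),W((328,308))),('w1',(13,-37,30),W((355,243))),('w1',(-13,-37,30),W((355,318))),
 ('top',(-9,-26,58),T((440,300)))]
def r3(p): return np.r_[res2(p),np.ravel([proj(n,board(p,X))[0]-u for n,X,u in B2]),np.ravel([proj(n,board(p,np.array(X)+[0,p[5],0]))[0]-u for n,X,u in Q2])]
s=least_squares(r3,np.load('p.npy'),loss='soft_l1',x_scale=[.1,.1,.1,.1,.1,10]);q=s.x
print(q.round(4));e=r3(q);print(e[:22].reshape(-1,2).round(1).tolist(),e[22:27].round(1),e[27:].reshape(-1,2).round(1).tolist());np.save('p2.npy',q)
# wrist alone, board height/offset free
s=least_squares(lambda v:r3(np.r_[v[:2],q[2],q[3],v[2:]])[27:45],[q[0],q[1],q[4],q[5]],x_scale=[.1,.1,.1,10]);print('wrist only',s.x.round(4),s.fun.reshape(-1,2).round(1).tolist())
for k in [(0,q[5]-2,46)]:print(k,board(q,k).round(4))
E
python3 fit2.py
```

```text
[ 5.3580e-01 -3.0500e-02 -1.2650e-01 -1.3000e-03  6.8700e-02  2.0245e+00]
[[-0.56, 0.83], [-0.46, -0.26], [-0.08, -0.28], [0.15, 0.1], [0.29, -3.67], [-0.08, -2.42], [1.67, -0.01], [-1.9, -0.08], [-0.08, 1.02], [-0.86, 0.22], [-1.0, -0.23]] [ 0.28 -0.52  0.03 -0.13  0.31]
(0, -2, 46) [ 0.5081 -0.029   0.1064]
(0, np.float64(-23.97545211888817), 46) [ 0.5053 -0.0508  0.1064]
(54, -7, 61) [ 0.5428 -0.0384  0.1497]
(64, 0, 142) [ 0.5057 -0.0267  0.2217]
[ 5.3600e-01 -3.0100e-02 -1.2410e-01  1.7000e-03  7.6200e-02  2.4956e+00]
[[-0.6, 1.0], [-0.7, -0.1], [-0.4, -0.5], [0.1, -0.1], [0.3, -3.4], [0.1, -2.3], [1.0, -2.3], [-1.8, -2.6], [-0.5, -0.5], [-0.8, -1.5], [-2.7, -3.4]] [-0.1 -1.  -0.4 -0.6  0. ] [[0.1, 0.1], [0.1, -0.9], [-0.1, -0.1], [0.1, -0.1], [0.8, 5.6], [0.3, 9.6], [0.2, 0.5], [-0.7, 0.4], [0.2, -0.1]]
wrist only [ 0.5376 -0.0303  0.0758  2.541 ] [[0.3, -1.4], [-0.1, -2.4], [0.5, -2.3], [-0.6, -2.3], [0.6, 4.0], [0.1, 7.9], [0.0, -1.0], [-0.9, -1.1], [0.2, -0.8]]
(0, np.float64(0.495614396568143), 46) [ 0.5115 -0.0266  0.1139]
```

```bash
sed -i "s/(9,-26,58),W((328,263))/(9,-26,34),W((328,265))/; s/('w1',(-9,-26,58),W((328,308)))/('w1',(-9,-26,58),W((328,330)))/" fit2.py; python3 fit2.py | tail -n 4; python3 -c "
from h import *;p=np.load('p2.npy');where(p);plan(p,(0,4+p[5],110))"
```

```text
[ 5.3590e-01 -3.0200e-02 -1.2500e-01  1.5000e-03  7.6200e-02  2.0875e+00]
[[-0.6, 0.9], [-0.7, -0.2], [-0.3, -0.4], [0.1, -0.0], [0.3, -3.5], [0.0, -2.3], [1.0, -2.2], [-1.8, -2.4], [-0.5, -0.4], [-0.8, -1.3], [-2.6, -3.4]] [ 0.1 -0.8 -0.2 -0.5  0.2] [[0.1, 0.2], [0.1, -0.6], [-0.1, 0.2], [0.2, 0.4], [-1.2, -1.8], [0.8, 1.9], [0.7, 0.8], [-0.2, 0.7], [0.4, 0.1]]
wrist only [ 0.5362 -0.0302  0.0761  2.0914] [[0.1, 0.0], [0.0, -0.9], [-0.1, -0.1], [-0.0, 0.1], [-1.3, -2.0], [0.7, 1.6], [0.7, 0.6], [-0.3, 0.4], [0.4, -0.0]]
(0, np.float64(0.08747984322650115), 46) [ 0.5112 -0.027   0.1139]
t 2.4 board xyz [  7.4   4.4 207.2] width 69.8 grip 0.0 F tool [ 0.1  0.3 -0.1]
t 2.4 goal [ 0.4755 -0.0164  0.1663] shift [-0.246 -0.09   3.89 ] turn [ 0.047  0.094 -0.021] width 69.8 F [ 0.1  0.3 -0.1]
```

Wrist-only fit agrees (board height 76 mm, d about +2.1 mm). Descend along the tool axis.

```bash
python3 -m creep '{"rows":[[0,0,0.7,0,0,0,70],[0,0,1.5,0,0,0,70],[0,0,2.3,0,0,0,70],[0,0,3,0,0,0,70],[0,0,3.5,0,0,0,70],[0,0,3.5,0,0,0,70]]}' >/dev/null; python3 -c "
from h import *;from bench import r;p=np.load('p2.npy');where(p);plan(p,(0,4+p[5],90));print(np.round(r.get_obs()['joints'],3))"
```

```text
t 3.15 board xyz [  0.   -1.9 160.7] width 69.9 grip 0.0 F tool [ 1.3 -0.7 -0.1]
t 3.15 goal [ 0.4869 -0.0179  0.1499] shift [ 0.155 -0.308  2.825] turn [-0.029  0.403 -0.057] width 69.9 F [ 1.3 -0.7 -0.1]
[ 0.993 -0.053 -1.119  2.431  0.42   0.213 -2.228]
```

```bash
python3 -m creep '{"rows":[[0,0,0,0,0,0,70],[0,0,0,0,0,0,70],[0,0,0,0,0,0,70],[0,0,0,0,0,0,70]]}' >/dev/null; python3 -c "
from h import *;from bench import r;p=np.load('p2.npy');where(p);plan(p,(0,4+p[5],90));print(np.round(r.get_obs()['joints'],3))"
```

```text
t 3.65 board xyz [  0.2  -2.  161.2] width 70.0 grip 0.0 F tool [ 0.6 -1.4 -0.2]
t 3.65 goal [ 0.4869 -0.0179  0.1499] shift [ 0.146 -0.313  2.843] turn [-0.025  0.398 -0.064] width 70.0 F [ 0.6 -1.4 -0.2]
[ 1.008 -0.055 -1.131  2.431  0.405  0.211 -2.214]
```

```bash
python3 -m creep '{"rows":[[0,-0.1,0.3,0,0.1,0,70],[0.05,-0.2,0.6,0,0.2,0,70],[0.1,-0.3,0.9,0,0.3,0,70],[0.15,-0.31,1.2,0,0.4,-0.06,70],[0.15,-0.31,1.5,-0.03,0.4,-0.06,70],[0.15,-0.31,1.8,-0.03,0.4,-0.06,70],[0.15,-0.31,2.04,-0.03,0.4,-0.06,70],[0.15,-0.31,2.04,-0.03,0.4,-0.06,70]]}' >/dev/null; python3 -c "
from h import *;from bench import r;p=np.load('p2.npy');where(p);plan(p,(0,4+p[5],90));print(np.round(r.get_obs()['joints'],3))"; python3 w.py w2
```

```text
t 4.65 board xyz [ 15.5   2.6 124.8] width 70.2 grip 0.0 F tool [-0.8 -0.1 -0.3]
t 4.65 goal [ 0.4869 -0.0179  0.1499] shift [-0.584 -0.132  1.408] turn [-0.056  0.188  0.031] width 70.2 F [-0.8 -0.1 -0.3]
[ 0.419  0.06  -0.622  2.435  1.144  0.221 -2.958]
t 4.7 board xyz [ 22.    2.8 129.4] width 69.9 grip 0.0 F tool [ 0.   0.3 -0.5]
(0, -24, 58) [[320. 258.]]
(0, -24, 34) [[316. 243.]]
(0, -26, 30) [[319. 241.]]
(54, -7, 61) [[296. 178.]]
(-58, 35, 66) [[231. 338.]]
```

View pics/w2.png

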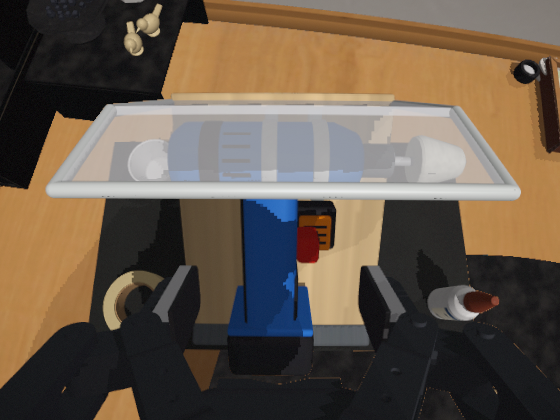

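The last joint is at its stop (-2.958) in this half-turn; the view shows the hand about 20 mm upslope, trigger at (308,243), with the jaws clear of everything. I'll rise above the shield, turn the tool half a turn (same grasp), then come back.

```bash
python3 -m creep '{"rows":[[0.2,0,-0.7,0,0,0,70],[0.7,0,-1.4,0,0,0,70],[1.3,0,-2.1,0,0,0,70],[1.9,0,-2.8,0,0,0,70],[2.5,0,-3.5,0,0,1.2,70],[2.8,0,-4,0,0,2.4,70],[2.8,0,-4,0,0,3.6,70],[2.8,0,-4,0,0,4.8,70],[2.8,0,-4,0,0,6,70],[2.8,0,-4,0,0,7.2,70]]}' ; python3 -c "
from h import *;from bench import r;p=np.load('p2.npy');where(p);plan(p,(0,4+p[5],90));print(np.round(r.get_obs()['joints'],3))"
```

```text
clock: 5.95
tcp_pos: [0.4818, -0.0221, 0.3088]
orientation: [-2.356, 1.494, -0.754]
contact_force: [0.1, 0.2, 1.0]
grip_width: 0.0698
gripper_force: 0.0
t 5.95 board xyz [ 87.4   1.2 222.8] width 69.8 grip 0.0 F tool [ 0.7 -0.2 -0.8]
t 5.95 goal [ 0.4869 -0.0179  0.1499] shift [-1.928  2.745  5.405] turn [ 0.061  0.199 -7.214] width 69.8 F [ 0.7 -0.2 -0.8]
[ 0.637 -0.181 -0.708  2.268 -0.003  0.439 -2.796]
```

```bash
python3 -m creep '{"rows":[[0,0,0,0,0,-1.3,70],[0,0,0,0,0,-2.6,70],[0,0,0,0,0,-3.9,70],[0,0,0,0,0,-5.2,70],[0,0,0,0,0,-6.5,70],[0,0,0,0,0,-7.8,70],[0,0,0,0,0,-9.1,70],[0,0,0,0,0,-10.4,70],[0,0,0,0,0,-11.7,70],[0,0,0,0,0,-13,70]]}' >/dev/null; python3 -m creep '{"rows":[[0,0,0,0,0,-1.3,70],[0,0,0,0,0,-2.6,70],[0,0,0,0,0,-3.9,70],[0,0,0,0,0,-5.2,70],[0,0,0,0,0,-6.5,70],[0,0,0,0,0,-7.8,70],[0,0,0,0,0,-9.1,70],[0,0,0,0,0,-10.4,70],[0,0,0,0,0,-11.7,70],[0,0,0,0,0,-13,70]]}'  >/dev/null
sed -i 's/return R.from_matrix/return R.from_matrix/; s/np.c_\[m\[:,0\],-m\[:,1\],-m\[:,2\]\]/np.c_[-m[:,0],m[:,1],-m[:,2]]/; s/(q\*\[1,-1,-1\])/(q*[-1,1,-1])/' h.py
python3 -c "
from h import *;from bench import r;p=np.load('p2.npy');where(p);plan(p,(0,4+p[5],90));print(np.round(r.get_obs()['joints'],3))"
```

```text
t 8.45 board xyz [ 87.6   1.  223.1] width 70.4 grip 0.0 F tool [ 0.5 -0.   0.1]
t 8.45 goal [ 0.4869 -0.0179  0.1499] shift [ 3.02  -1.482  5.415] turn [-0.007 -0.197 -3.634] width 70.4 F [ 0.5 -0.   0.1]
[-0.137 -0.189 -0.051  2.303  0.339  0.489  0.494]
```

```bash
python3 -m creep '{"rows":[[0,0,0,0,0,-1.2,70],[0,0,0,0,-0.1,-2.4,70],[0,0,0,0,-0.2,-3.63,70],[0,0,0,0,-0.2,-3.63,70]]}' >/dev/null;
python3 -c "
from h import *;from bench import r;p=np.load('p2.npy');where(p);plan(p,(0,4+p[5],140));print(np.round(r.get_obs()['joints'],3))"
```

```text
t 8.95 board xyz [ 87.4   1.2 223.1] width 69.9 grip 0.0 F tool [-0.6  0.3 -0.4]
t 8.95 goal [ 0.4585 -0.0143  0.1909] shift [3.499 0.172 3.322] turn [-0.006  0.    -0.054] width 69.9 F [-0.6  0.3 -0.4]
[-0.217 -0.203  0.004  2.325  0.433  0.474  0.893]
```

```bash
python3 -m creep '{"rows":[[0.5,0.1,0.3,0,0,0,70],[1.1,0.17,0.7,0,0,0,70],[1.7,0.17,1.2,0,0,0,70],[2.3,0.17,1.8,0,0,0,70],[2.9,0.17,2.4,0,0,0,70],[3.4,0.17,3,0,0,0,70],[3.5,0.17,3.32,0,0,0,70],[3.5,0.17,3.32,0,0,0,70]]}' >/dev/null;
python3 -c "
from h import *;from bench import r;p=np.load('p2.npy');where(p);plan(p,(0,4+p[5],100));print(np.round(r.get_obs()['joints'],3))"
```

```text
t 9.95 board xyz [  2.2  -2.  142.3] width 70.1 grip 0.0 F tool [ 0.5 -1.3  1.1]
t 9.95 goal [ 0.4812 -0.0171  0.1581] shift [0.016 0.392 1.679] turn [-0.291 -0.28   0.087] width 70.1 F [ 0.5 -1.3  1.1]
[ 0.902  0.049 -1.127  2.434  1.067  0.302  0.259]
```

```bash
python3 -m creep '{"rows":[[0,0.1,0.25,0,-0.1,0,70],[0,0.2,0.5,-0.1,-0.2,0,70],[0.02,0.3,0.75,-0.2,-0.28,0.09,70],[0.02,0.39,1,-0.29,-0.28,0.09,70],[0.02,0.39,1.25,-0.29,-0.28,0.09,70],[0.02,0.39,1.45,-0.29,-0.28,0.09,70],[0.02,0.39,1.65,-0.29,-0.28,0.09,70],[0.02,0.39,1.65,-0.29,-0.28,0.09,70]]}' >/dev/null;
python3 -c "
from h import *;from bench import r;p=np.load('p2.npy');where(p);plan(p,(0,4+p[5],75));print(np.round(r.get_obs()['joints'],3))"
```

```text
t 10.95 board xyz [ 4.3  7.4 99.8] width 69.9 grip 0.0 F tool [-0.5  0.8  0.2]
t 10.95 goal [ 0.4954 -0.0189  0.1377] shift [ 0.167 -0.052  0.994] turn [ 0.007 -0.034  0.027] width 69.9 F [-0.5  0.8  0.2]
[ 1.051  0.409 -1.41   2.436  1.605  0.594 -0.181]
```

```bash
python3 -m creep '{"rows":[[0.05,-0.05,0.2,0,0,0,70],[0.1,-0.05,0.4,0,0,0,70],[0.17,-0.05,0.6,0,-0.03,0.03,70],[0.17,-0.05,0.8,0,-0.03,0.03,70],[0.17,-0.05,1,0,-0.03,0.03,70],[0.17,-0.05,1,0,-0.03,0.03,70]]}' >/dev/null;
python3 -c "
from h import *;from bench import r;p=np.load('p2.npy');where(p);plan(p,(0,4+p[5],60));print(np.round(r.get_obs()['joints'],3))"
```

```text
t 11.7 board xyz [-0.4  6.  74.6] width 70.1 grip 0.0 F tool [ 0.1 -0.1  0.7]
t 11.7 goal [ 0.504  -0.02    0.1254] shift [-0.016  0.003  0.584] turn [ 0.005 -0.008  0.002] width 70.1 F [ 0.1 -0.1  0.7]
[ 1.006  0.562 -1.409  2.436  1.719  0.735 -0.242]
```

```bash
python3 w.py w3
```

```text
t 11.75 board xyz [ 6.5  6.3 79.3] width 70.0 grip 0.0 F tool [-0.6  0.5  0.2]
(0, -24, 58) [[217. 249.]]
(0, -24, 34) [[225. 232.]]
(0, -26, 30) [[222. 229.]]
(54, -7, 61) [[254. 345.]]
(-58, 35, 66) [[349. 129.]]
```

View pics/w3.png

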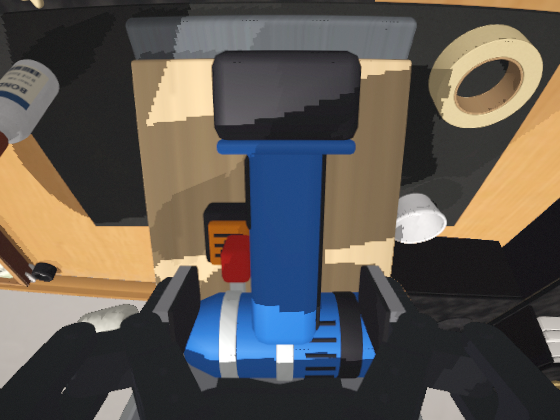

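View from the other side: trigger at (236,258), lock (228,243), jaws symmetric about column 280 around the grip (250..322). Check the fit against this view.

```bash
python3 - <<'E'
from h import *
C['w3']=dict(np.load('pics/w30.npz'));p=np.load('p2.npy')
P=[((-13,-37,30),(209,222)),((13,-37,30),(209,263)),((-9,-26,34),(221,236)),((-9,-26,58),(221,240)),((9,-26,58),(221,282)),((-96,35,66),(358,56)),((-96,-25,66),(216,56))]
for X,u in P:print(X,(proj('w3',board(p,np.array(X)+[0,p[5],0]))[0]).round(1),u)
Q=[P[0],P[1],P[4]]
f=lambda v:np.ravel([proj('w3',board(np.r_[p[:4],v[0],p[5]],np.array(X)+[v[2],v[1],0]))[0]-u for X,u in Q])
s=least_squares(f,[p[4],p[5],0],x_scale=[.1,10,10]);print(s.x.round(4),s.fun.round(1))
E
```

```text
(-13, -37, 30) [204.6 221.1] (209, 222)
(13, -37, 30) [207.6 264.2] (209, 263)
(-9, -26, 34) [224.  230.6] (221, 236)
(-9, -26, 58) [216.4 248.8] (221, 240)
(9, -26, 58) [218.5 282.6] (221, 282)
(-96, 35, 66) [361.6  47.3] (358, 56)
(-96, -25, 66) [204.4  47. ] (216, 56)
[0.0697 2.4792 6.1027] [-1.5 -0.1  1.3  0.8  0.2 -0.6]
```

Agreement is within about 2 mm. Descend to TCP z 44 and close.

```bash
python3 -m creep '{"rows":[[0,0.02,0.2,0,0,0,70],[0,0.04,0.4,0,0,0,70],[0,0.04,0.6,0,0,0,70],[0,0.04,0.8,0,0,0,68],[0,0.04,1,0,0,0,64],[0,0.04,1.2,0,0,0,64],[0,0.04,1.2,0,0,0,64]]}' >/dev/null;
python3 -c "
from h import *;from bench import r;p=np.load('p2.npy');where(p);plan(p,(0,4+p[5],44));print(np.round(r.get_obs()['joints'],3))"
```

```text
t 12.62 board xyz [-0.1  6.8 44.6] width 64.4 grip 0.0 F tool [ 0.3  0.  -0.1]
t 12.62 goal [ 0.5131 -0.0212  0.1123] shift [-0.004 -0.03   0.025] turn [ 0.001 -0.005  0.004] width 64.4 F [ 0.3  0.  -0.1]
[ 0.928  0.648 -1.333  2.417  1.811  0.793 -0.288]
```

Close gently onto trigger and grip.

```bash
python3 -m creep '{"rows":[[0,0,0,0,0,0,58],[0,0,0,0,0,0,54],[0,0,0,0,0,0,50],[0,0,0,0,0,0,46],[0,0,0,0,0,0,43],[0,0,0,0,0,0,40],[0,0,0,0,0,0,40]]}' 20 >/dev/null;
python3 -c "
from h import *;p=np.load('p2.npy');where(p)"
```

```text
t 13.5 board xyz [ 0.   6.5 44.9] width 39.9 grip 2.0 F tool [-0.9 -3.4 -3.9]
```

```bash
python3 -m creep '{"rows":[[0,0,-0.08,0,0,0,38],[0,0,-0.08,0,0,0,36],[0,0,-0.08,0,0,0,34],[0,0,-0.08,0,0,0,33],[0,0,-0.08,0,0,0,33]]}' 25 >/dev/null;
python3 -c "
from h import *;p=np.load('p2.npy');where(p)"
```

```text
t 14.12 board xyz [ 0.1  8.3 47.3] width 34.8 grip 25.7 F tool [ 0.8  5.3 -3.1]
```

Trigger is fully in (stalled at 34.8 mm, 25 N). Press down onto the lock.

```bash
for k in 1; do python3 -m creep '{"rows":[[0,0,0.08,0,0,0,33],[0,0,0.16,0,0,0,33],[0,0,0.24,0,0,0,33],[0,0,0.32,0,0,0,33]]}' >/dev/null;
python3 -c "
from h import *;p=np.load('p2.npy');where(p)"; done; python3 -m creep '{"rows":[[0,0,0.06,0,0,0,33],[0,0,0.12,0,0,0,33],[0,0,0.12,0,0,0,33]]}' >/dev/null;
python3 -c "
from h import *;p=np.load('p2.npy');where(p)"
```

```text
t 14.62 board xyz [ 0.1  8.3 40.8] width 34.7 grip 31.5 F tool [  0.4  -2.4 -44.4]
t 15.0 board xyz [ 0.2  8.4 37.8] width 34.6 grip 33.4 F tool [  0.6  -0.6 -40. ]
```

```bash
for k in 1; do python3 -m creep '{"rows":[[0,0,0.03,0,0,0,33],[0,0,0.06,0,0,0,33]]}' 20 >/dev/null;
python3 -c "
from h import *;p=np.load('p2.npy');where(p)"; done; python3 -m creep '{"rows":[[0,0,0.03,0,0,0,33],[0,0,0.06,0,0,0,33]]}' >/dev/null;
python3 -c "
from h import *;p=np.load('p2.npy');where(p)"
```

```text
t 15.25 board xyz [ 0.1  8.4 36.6] width 34.8 grip 33.4 F tool [ -0.6  -4.5 -45.6]
t 15.5 board xyz [ 0.1  8.3 35.1] width 34.8 grip 33.7 F tool [ -0.7  -2.7 -44. ]
```

```bash
for k in 1; do python3 -m creep '{"rows":[[0,0,0.03,0,0,0,33],[0,0,0.06,0,0,0,33]]}' >/dev/null;
python3 -c "
from h import *;p=np.load('p2.npy');where(p)"; done; python3 -m creep '{"rows":[[0,0,0.03,0,0,0,33],[0,0,0.06,0,0,0,33]]}' >/dev/null;
python3 -c "
from h import *;p=np.load('p2.npy');where(p)";python3 -m creep '{"rows":[[0,0,0.03,0,0,0,33],[0,0,0.06,0,0,0,33]]}' >/dev/null;
python3 -c "
from h import *;p=np.load('p2.npy');where(p)"
```

```text
t 15.75 board xyz [ 0.2  8.3 33.7] width 34.6 grip 34.8 F tool [ -0.7  -2.7 -47.2]
t 16.0 board xyz [ 0.2  8.3 32.2] width 34.7 grip 34.0 F tool [  0.1  -2.  -44.3]
t 16.25 board xyz [ 0.2  8.4 30.8] width 34.7 grip 36.9 F tool [ -0.5  -3.1 -53. ]
```

```bash
python3 -m creep '{"rows":[[0,0,0.03,0,0,0,33],[0,0,0.06,0,0,0,33]]}' >/dev/null;
python3 -c "
from h import *;p=np.load('p2.npy');where(p)";python3 -m creep '{"rows":[[0,0,0.03,0,0,0,33],[0,0,0.03,0,0,0,33]]}' >/dev/null;
python3 -c "
from h import *;p=np.load('p2.npy');where(p)"
```

```text
t 16.5 board xyz [ 0.1  8.3 29.8] width 34.7 grip 46.8 F tool [ -0.9  -7.4 -77.2]
t 16.75 board xyz [ 0.2  8.3 29.5] width 34.8 grip 51.8 F tool [ -1.3  -5.  -74.3]
```

Lock is bottomed (force rises sharply, no more travel). Ease the trigger while keeping downward pressure.

```bash
python3 -m creep '{"rows":[[0,0,0,0,0,0,36],[0,0,0,0,0,0,38],[0,0,0.02,0,0,0,40],[0,0,0.03,0,0,0,41]]}' >/dev/null;
python3 -c "
from h import *;p=np.load('p2.npy');where(p)"
```

```text
t 17.25 board xyz [ 0.1 10.2 28.2] width 41.3 grip 27.3 F tool [  0.1   1.8 -53.4]
```

```bash
python3 -m creep '{"rows":[[0,0,0,0,0,0,43],[0,-0.03,0,0,0,0,45],[0,-0.06,0,0,0,0,46]]}' >/dev/null;
python3 -c "
from h import *;p=np.load('p2.npy');where(p);plan(p,(0,8,28))"
```

```text
t 17.62 board xyz [ 0.1 12.3 28.1] width 46.3 grip 19.4 F tool [  1.5  13.5 -32.2]
t 17.62 goal [ 0.5224 -0.0204  0.0992] shift [ 0.007 -0.171  0.   ] turn [0.092 0.019 0.064] width 46.3 F [  1.5  13.5 -32.2]
```

```bash
python3 -m creep '{"rows":[[0,-0.04,-0.02,0,0,0,47],[0,-0.08,-0.03,0,0,0,47]]}' >/dev/null;
python3 -c "
from h import *;p=np.load('p2.npy');where(p)"
```

```text
t 17.88 board xyz [ 0.2  9.3 28.2] width 47.1 grip 13.2 F tool [  0.9   9.1 -21.2]
```

```bash
python3 -m creep '{"rows":[[0,-0.06,0,0,0,0,48],[0,-0.12,0,0,0,0,49],[0,-0.15,0.01,0,0,0,50]]}' >/dev/null;
python3 -c "
from h import *;p=np.load('p2.npy');where(p)"
```

```text
t 18.25 board xyz [ 0.5  5.5 27.7] width 50.3 grip 9.7 F tool [  1.   12.8 -19.7]
```

```bash
python3 -m creep '{"rows":[[0,0,-0.1,0,0,0,50],[0,0.05,-0.25,0,0,0,54],[0,0.05,-0.5,0,0,0,58],[0,0.05,-0.8,0,0,0,62],[0,0.05,-1.2,0,0,0,66],[0,0.05,-1.6,0,0,0,70],[0,0.05,-2,0,0,0,70],[0,0.05,-2,0,0,0,70]]}' >/dev/null; sed -i "s/'p.npy'/'p2.npy'/" w.py; python3 w.py w4 | head -1; python3 - <<'E'
from h import *
p=np.load('p2.npy')
for n in('w3','w4'):
    c=dict(np.load(f'pics/{n}0.npz'));C[n]=c;im=c['color'].astype(int);b,g,r=im[...,0],im[...,1],im[...,2]
    u=proj(n,board(p,(0,-22,40)))[0].astype(int);x0,y0=u-[50,45]
    w=np.s_[max(y0,0):y0+90,max(x0,0):x0+100]
    for nm,m in(('red',(r>90)&(g<45)&(b<60)),('orange',(r>150)&(g>70)&(b<60))):
        k=np.argwhere(m[w]);print(n,nm,len(k),k.min(0)[::-1]+[x0,y0] if len(k) else'',k.max(0)[::-1]+[x0,y0] if len(k) else '')
    for k in [(-9,-24+2,58),(-9,-24+9,58),(-13,-34,30),(13,-34,30),(-13,-34,22),(13,-34,22)]:print(k,proj(n,board(p,k))[0].round(1))
E
```

```text
t 19.3 board xyz [ 1.3  0.5 76. ] width 70.1 grip 0.0 F tool [-0.1 -0.3 -0.1]
w3 red 1236 [220 235] [249 281]
w3 orange 521 [209 224] [241 264]
(-9, -22, 58) [220.4 248.8]
(-9, -15, 58) [235.2 248.8]
(-13, -34, 30) [206.3 221.1]
(13, -34, 30) [209.2 264.2]
(-13, -34, 22) [209.1 216.4]
(13, -34, 22) [211.8 258.2]
w4 red 735 [247 231] [265 277]
w4 orange 734 [223 216] [259 255]
(-9, -22, 58) [233.9 244.6]
(-9, -15, 58) [248.6 244.6]
(-13, -34, 30) [218.2 217.5]
(13, -34, 30) [220.6 260.6]
(-13, -34, 22) [220.5 213. ]
(13, -34, 22) [222.8 254.7]
```

The picture confirms it: the trigger edge moved from y -22 to about -15.8 (6.2 mm in), and the lock top sits at z 22. The hand is clear.

```bash
python3 -c "
from bench import r;print(r.hand_in())"
```

```text
the job is handed in; nothing more can be done
None
```

The polisher is locked on hands-free: the last wrist picture, at 19.3 s of the 37 s allowed, shows the trigger held about 6.2 mm in with the lock-on button fully pressed and the hand clear. I handed the job in without getting a verdict back, and did not re-measure the glue, tape and cup, though no move went near them.

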